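# Clamp the glass memo board in its desk foot to the click

### The arm

A 6-joint arm with a two-finger parallel gripper is mounted at the origin on the work surface. World frame = base frame: x ahead of the robot, y to its left, z up, the work surface at z = 0. Lengths are in mm, angles in degrees, forces in N, time in s.
With the tool pointing down it reaches from about 350 to 1000 mm from the base axis. Payload 7.1 kg.
Tool frame: the origin (TCP) lies at the very end of the fingers, on their centre line; the grasp point (between the pads) lies robot.grip_point_offset behind it (robot.grip_point_offset is the distance from the TCP to the grasp point, in mm); z points along the fingers, y is the line along which they close (so a half turn about z gives the same grasp; the last joint's range is limited). The gripper opens to 85 mm and grips with 20 to 120 N. Pads are 22 mm wide; open, the fingers measure 114 mm over their backs; the gripper's body (76 mm by 85 mm) begins 54 mm behind the grasp point. The pads swing forward as they close: fully open they stand 13 mm farther back than shut.
Start: joints at [72.479, 24.242, 93.386, -0, 62.372, -1.089], TCP at [176.771, 599.464, 231.319] pointing down, gripper open.
Joint ranges: [-172.04, 172.04], [-51.8, 120.97], [4.93, 147.93], [-75.15, 255.16], [6.16, 154.13], [-145.62, 145.62]. Speed limits (degrees/s): [136.94, 136.94, 172.46, 180, 180, 180].

### API

Orientations are given as a 3x3 rotation matrix whose columns are the frame's x, y, z axes.
In Python, from rig import robot gives the robot as it stands.
- The arm moves only by the shell command python3 shift.py FILE [FORCE], which reads ROWS from the file FILE. ROWS is a JSON object whose key "motion" holds a list of rows, 1 to 5 of them, each of 7 numbers: dx, dy, dz in mm, then a rotation vector rx, ry, rz in degrees, then the finger opening in mm; each row shifts and turns the commanded pose from where the row before left it, along the tool's axes as they then stand; what a row does not reach is not made up. A row lasts 1/12 s, in which the tool goes at most 41.7 mm and 7.16 degrees, less where a joint would pass 70% of its speed; a pose out of reach is approached as far as the arm can. The fingers move at their own pace and stop on an object; FORCE is the grip in N (left out, the last holds). Time passes only in rows, so rows that do not move let the fingers close. It prints the time, the measured TCP pose, the force, the opening and the grip force at its end. Input that does not fit is refused with a message, and nothing moves.
- robot.state(): the state, without advancing time (a new reading comes with each control period).
- robot.capture(name): name is "side" or "top" or "wrist"; returns a dict with "color" (480x640x3 uint8, red, green, blue), "depth" (480x640 float32, mm along the optical axis (not along the pixel's ray), 0 where there is no reading), "K" (3x3 intrinsics, pixels), "dist" ([k1, k2, p1, p2, k3] as OpenCV has them; the pictures are not rectified), "world_to_cam" (4x4, takes a point from world to camera coordinates). Camera axes: x right, y down, z forward; pixel columns grow to the right and rows downward; lengths in mm; the calibration is good to about 2 mm. A picture is of the moment at which its call begins.
- robot.close_job(): hands the job in; it is judged then, once.
The state is a dict: "time": time; "joint_pos": joint angles; "joint_vel": joint speeds; "effort": joint torques, N m; "tcp_pos": TCP position; "tcp_rot": TCP orientation; "contact_force": force on the tool from outside, world axes, zero at the start; "ft_torque": the same for the moment, N m; "width": finger opening in mm; "grip_force": force on a finger pad.
Only numpy, scipy, OpenCV 4.12 (cv2) and the standard library are available. Lean on these libraries where they do the work, as an engineer would, in place of code of your own. Each camera call takes 0.05 s, during which the arm holds its last target. There are 200 camera calls.

### The job

Take the glass memo board off the wooden book easel and stand it on its long edge, centred, in the slot of the clamp foot on the desk, and let go of it. Then clamp it: press the handle of the click wrench, which sits on the foot's bolt, down until the wrench clicks, that is until its joint gives way and the handle kinks visibly, but do not force it on to the end of the kink; then let the handle straighten and release it, leaving the wrench on the tight bolt and the board clamped upright. Do not drop or knock the glass, and leave the other things on the desk where they are.

Things in the scene. Friction and masses are not known exactly. Their poses are not given: they have to be found in the camera images.
- memo: Frameless memo board: plain slab of white-backed glass, 160 mm long, 120 mm high, 10 mm thick, 0.45 kg. Origin: middle of the long lower edge, mid-thickness. z up along its height, y along its length, x through its thickness (its front, facing away from the robot at the start). It starts on the book easel on its long edge, leaning back 0.44 rad (25 degrees), upper edge nearer the robot.
- top_edge (a point): Middle of the memo board's long upper edge, mid-thickness; axes as the board's. The upper 58 mm of the board stand free above the easel's back board, in front and behind: it can be pinched there across its 10 mm, the fingers pointing down along the leaning board.
- easel: Low brown wooden book easel, fixed, its back to the robot, 120 mm wide, about 80 mm high. Origin on the desk; y along its width. The memo board's lower edge rests on its ledge 26 mm above the desk, above this origin, held by a lip 9 mm high, 9 mm in front of the glass: lift the board out upwards.
- foot: Clamp foot: aluminium, on a 96 x 124 mm steel base plate, fixed to the desk, turned by up to 0.3 rad. Origin: on the desk under the slot's middle. y along the slot, x across it away from the robot towards the bolt head, z up. From -x to +x: fixed cheek, slot, sliding jaw, then a bridge (x = 24 to 38 mm, 66 mm high) that carries the bolt.
- slot (a point): Middle of the slot's floor, 16 mm above the desk; axes as the foot's. The slot is 90 mm long, open at both ends, 42 mm deep, 12.4 mm wide between rubber faces (12 if the bolt starts at 0.1), its two upper lips rounded to 6 mm radius. Turning the bolt home moves the jaw 2.6 mm towards the cheek (-x), where it grips the glass with some 80 N and stands it upright, so the board must go in first.
- bolt_axis (a point): Point on the bolt's horizontal axis (which runs along the foot's x) in the upright plane in which the wrench swings: 46 mm above the desk, 60 mm in front (+x) of the slot's middle. Axes as the foot's. The wrench sits on the bolt and stays there.
- bolt (a joint): Turn of the quarter-turn clamp bolt, rad. Starts between 0 and 0.1 (slack), grows as the wrench handle goes down and stops firmly at 0.65 (tight). Turning it takes about 0.45 N m (about 3 N at the grip); it stays where it is left, also when tight.
- handle (a joint): Break angle of the click wrench's joint, rad: 0 = straight, sprung against its stop. It stays straight until the bolt is home, then gives way downwards at a steady push of about 11 N at the grip. Over 0.12 the wrench has clicked; the break ends hard at 0.42. When the push goes it springs back to 0 by itself.
- break_joint (a point): Pin of the wrench's break joint, 45 mm from the bolt axis along the wrench. From there to the end of the handle moves with handle.
- grip (a point): Where to take the wrench's handle: on its centre line, 150 mm from the bolt axis when straight, 105 mm from the break joint; y points outwards along the handle. Black round sleeve, 20 mm across, from 100 to 180 mm; the wrench ends at 186 mm. It points to the foot's +y, at the start 0.6 to 1.0 rad above level. It breaks at 0.1 to 0.35 rad above level, differing from start to start.
- trays: Stack of three grey letter trays, 330 x 245 mm, 176 mm high, fixed at the right-hand edge of the desk. Origin at the centre of its underside.
- cup: Square white ceramic pencil cup, 78 x 78 x 100 mm, with pencils up to 180 mm high. Origin: centre of its underside. A bystander.
- stapler: Grey stapler, 145 mm long, 36 mm wide, 50 mm high. Origin: centre of its underside. A bystander.
- compass: Steel drawing compass lying flat, 160 mm long, legs 60 mm apart. Origin: under its hinge. A bystander.
- mug: White mug, 82 mm across, 95 mm high. Origin: centre of its underside. A bystander.
- tape: Black tape dispenser, 150 x 52 mm, 82 mm high. Origin: centre of its underside. A bystander.
- notebook: Closed grey notebook, 150 x 213 x 16 mm, lying flat. Origin: centre of its underside. A bystander.

How it is judged (in metres and radians):
On the way, in this order (a step that is already met when the one before it is completed fails the run):
1. the memo board stands in the slot of the foot, let go, the bolt not yet tight (z of memo in the frame of foot between 0.012 and 0.02 m and x of memo in the frame of foot between -0.006 and 0.006 m and y of memo in the frame of foot between -0.02 and 0.02 m and angle between memo's own z axis and vertical below 0.12 rad and contact force between the fingers and memo below 0.1 N and value of joint bolt below 0.5 rad), for 0.2 s.
2. the bolt is home and the wrench has broken at its joint by 0.12 rad or more (value of joint bolt above 0.6 rad and value of joint handle above 0.12 rad), for 0.05 s.
At the end, for the whole second after the job is handed in: The memo board stands at rest on the slot's floor (within 4 mm), centred along the foot within 20 mm, upright within 0.05 rad, along the slot within 0.05 rad; the bolt is tight (above 0.55 rad), the wrench's handle has sprung back straight (below 0.05 rad) (z of memo in the frame of foot between 0.012 and 0.02 m and x of memo in the frame of foot between -0.006 and 0.006 m and y of memo in the frame of foot between -0.02 and 0.02 m and angle between memo's own z axis and vertical below 0.05 rad and angle between the y axis of memo and the y axis of foot, either way round below 0.05 rad and value of joint bolt above 0.55 rad and value of joint handle below 0.05 rad and linear speed of memo below 0.02 m/s and velocity of joint bolt between -0.05 and 0.05 rad/s); the robot touches nothing.
It fails at once if the wrench is forced on through its break to the hard stop (break angle over 0.38 rad) (value of joint handle above 0.38 rad).
It fails at once if the glass is dropped or knocked (over 0.5 m/s while not held) (contact force between the fingers and memo below 0.1 N and linear speed of memo above 0.5 m/s).
It fails at once if a bystander is moved by more than 30 mm (distance of any of cup, stapler, compass, mug, tape, notebook from where it was at the start of the episode above 0.03 m).
It also fails if it takes over 66 s, if anything falls off the work surface, if the arm or the gripper's body presses on something with over 40 N, if the wrist force passes 120 N, or if a joint passes its speed limit or range.

## Working session

There is one attempt and no reset: what is moved stays moved. The work goes in short steps, Python scripts to look and compute and a shell command to move; the robot and the scene stay as the last step left them, time stands still between calls to the robot, and variables do not carry over. Pictures are saved under pics/ and viewed, at most 12 in all, crops included, and the job is handed in when it is done.

```bash
ls; mkdir -p pics
cat > h.py <<'E'
import numpy as np, cv2
from rig import robot
def cap(n):
    c=robot.capture(n); return c
def world(c):
    h,w=c["depth"].shape
    u,v=np.meshgrid(np.arange(w),np.arange(h))
    p=cv2.undistortPoints(np.stack([u,v],-1).reshape(-1,1,2).astype(np.float64),c["K"],np.array(c["dist"])).reshape(h,w,2)
    d=c["depth"].astype(float)
    P=np.dstack([p[...,0]*d,p[...,1]*d,d,np.ones_like(d)])
    W=P@np.linalg.inv(c["world_to_cam"]).T
    W[d==0]=np.nan
    return W[...,:3]
def save(c,f): cv2.imwrite("pics/"+f,c["color"][...,::-1])
E
python3 - <<'E'
from h import *
for n in ("top","side"):
    c=cap(n); save(c,n+"1.png"); np.save(n+"1.npy",world(c)); print(n,np.linalg.inv(c["world_to_cam"])[:3].round(2).tolist())
s=robot.state(); print(s["tcp_rot"],robot.grip_point_offset,s["time"],s["width"])
E
```

```text
pics
rig.py
shift.py
top [[0.02, -0.98, 0.2, 259.73], [-1.0, -0.02, -0.0, -87.38], [0.0, -0.2, -0.98, 1558.06]]
side [[0.92, -0.25, 0.29, 129.62], [-0.39, -0.63, 0.67, -1088.18], [0.02, -0.73, -0.68, 1108.87]]
[[-9.59138366e-01  2.82937100e-01 -4.37879871e-04]
 [ 2.82937435e-01  9.59137471e-01 -1.31120409e-03]
 [ 4.89987084e-05 -1.38151876e-03 -9.99999045e-01]] 18.700000000000003 0.1 85.33336738141026
```

View pics/top1.png

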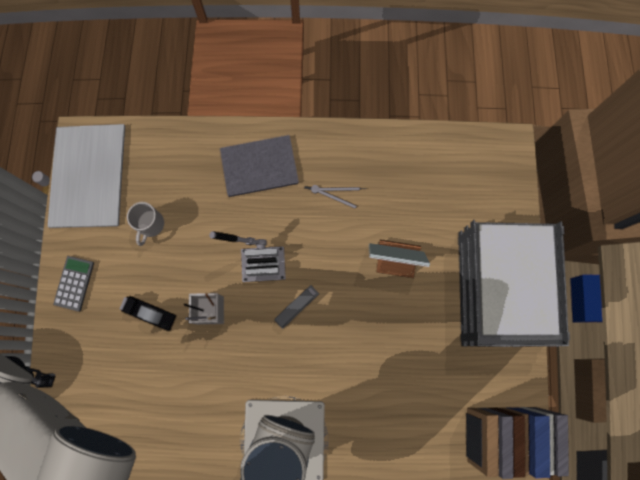

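View pics/side1.png

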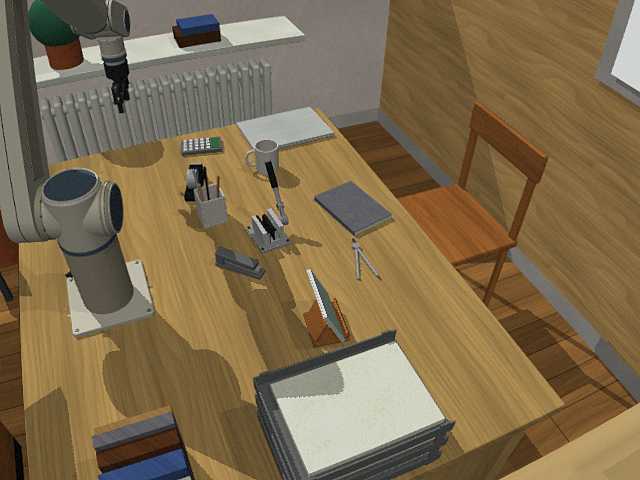

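Top view: the board is at (400,255) on the easel, the foot at (263,262), and the wrench runs from (265,242) to (213,236). The cup is at (203,308) and the stapler at (296,307). The side view shows the same layout. Next I'll measure.

Run:
```python
from h import *
np.set_printoptions(precision=1,suppress=True,linewidth=200)
W=np.load("top1.npy"); img=cv2.imread("pics/top1.png")
# board: points z>26 front region
def reg(r0,r1,c0,c1,W=W,im=img): return W[r0:r1,c0:c1].reshape(-1,3), im[r0:r1,c0:c1].reshape(-1,3).astype(int)
P,C=reg(235,285,360,440)
m=(P[:,2]>30); hsvs=cv2.cvtColor(C[None].astype(np.uint8),cv2.COLOR_BGR2HSV)[0]
g=m&(hsvs[:,1]<60)
B=P[g]; print("board n",len(B),B.min(0),B.max(0))
c=np.median(B,0); 
for _ in range(5):
    c=B.mean(0); n=np.linalg.svd(B-c)[2][2]; n*=np.sign(n[2]); r=(B-c)@n; B=B[abs(r)<max(3,2*r.std())]
print("plane",c,n,len(B),r.std())
t=B[B[:,2]>B[:,2].max()-12];print("top",B[:,2].max(),t.min(0),t.max(0))
rect=cv2.minAreaRect(np.c_[B@np.cross([0,0,1],n)/np.linalg.norm(n[:2]), B@np.cross(n,np.cross([0,0,1],n))/np.linalg.norm(n[:2])].astype(np.float32));print(rect)
# foot
P,C=reg(235,290,235,292)
for lo,hi in((2,12),(12,30),(30,52),(52,62),(62,75)):
    Q=P[(P[:,2]>lo)&(P[:,2]<hi)]
    if len(Q)>5: print("foot",lo,hi,len(Q),Q.mean(0),cv2.minAreaRect(Q[:,:2].astype(np.float32)))
P,C=reg(228,252,205,270)
Q=P[P[:,2]>60]; print("wrench",len(Q),Q[Q[:,2].argsort()][::8])
for nm,r in dict(cup=(285,325,185,222),stapler=(285,330,272,320),tape=(292,332,118,178),compass=(180,210,302,368)).items():
    P,C=reg(*r); Q=P[P[:,2]>4]; print(nm,Q.min(0),Q.max(0))
```

```text
board n 849 [ 474.1 -384.6   30.2] [ 550.3 -220.6  143.2]
plane [ 513.6 -302.5   93.4] [ 0.9 -0.1  0.4] 690 1.1530398361504992
top 143.20338592220173 [ 478.9 -376.9  131.3] [ 507.3 -223.2  143.2]
((-226.13864135742188, -163.9117431640625), (124.70529174804688, 159.1627655029297), 89.8908920288086)
foot 2 12 1038 [488.1  70.7   6. ] ((497.85284423828125, 76.00618743896484), (159.1433563232422, 163.21493530273438), 1.5488505363464355)
foot 12 30 277 [484.6  69.5  16.9] ((490.61102294921875, 74.98786926269531), (94.02178192138672, 125.47933197021484), 4.501450061798096)
foot 30 52 145 [495.   71.1  43.5] ((504.684814453125, 75.614013671875), (95.30034637451172, 89.34649658203125), 4.939576148986816)
foot 52 62 387 [489.4  74.8  57.7] ((505.06097412109375, 75.17420959472656), (95.88414001464844, 89.37142944335938), 4.517988681793213)
foot 62 75 272 [508.5  75.6  66.5] ((505.892578125, 75.19384765625), (97.07147979736328, 88.80847930908203), 2.234511137008667)
wrench 441 [[545.1  71.5  60.3]
 [542.2  68.5  61. ]
 [530.3  81.9  62.5]
 [521.8  73.1  63.4]
 [552.8  71.4  64.6]
 [549.8  76.8 
[... 545 characters left out ...]
 142.8]
 [535.5 139.7 145.5]
 [543.1 142.4 147.8]
 [547.9 153.  149.6]
 [544.7 147.  152.8]
 [541.3 146.2 156.5]
 [537.8 150.8 160. ]
 [534.4 155.4 163.2]
 [547.1 163.6 165.4]
 [544.1 157.8 167.4]
 [540.9 162.5 169.9]
 [529.4 169.1 173.7]
 [539.3 163.8 177.4]
 [541.3 171.2 180. ]
 [543.6 168.5 181.6]
 [527.2 180.2 183.8]
 [531.8 172.  187.8]
 [544.1 177.2 191.2]
 [533.  197.1 192.4]
 [535.7 173.7 193.9]
 [532.6 191.4 195. ]
 [542.8 189.1 196.4]
 [539.9 180.9 198.2]
 [534.2 182.7 200.6]
 [538.5 182.1 205. ]]
cup [314.8 181.5   4. ] [427.9 297.4 186.4]
stapler [306.8 -89.4   4. ] [433.   46.9  57.4]
tape [288.1 314.1   4. ] [404.8 495.3  90.2]
compass [ 655.6 -224.3    4. ] [749.1 -31.8  22.3]
```

Run:
```python
import cv2
a=cv2.imread("pics/top1.png")[225:295,200:310]; b=cv2.imread("pics/side1.png")[150:260,220:330]
cv2.imwrite("pics/crop.png",cv2.hconcat([cv2.resize(a,(440,400),interpolation=2)[:, :400],cv2.resize(b,(400,400),interpolation=2)]))
```

```text
(no output)
```

View pics/crop.png

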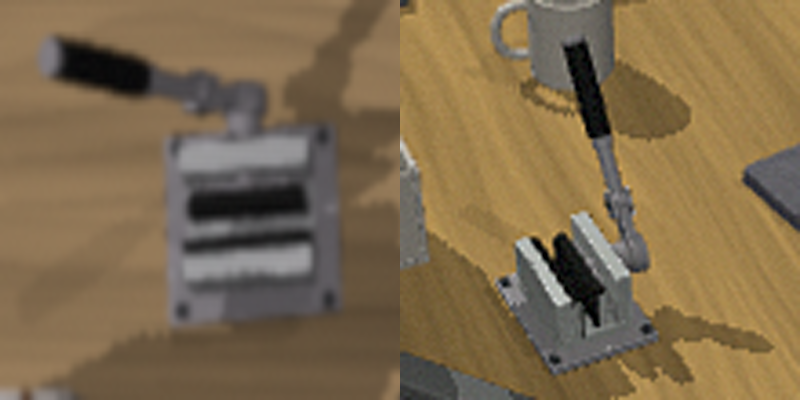

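The crop shows the foot's black rubber slot at crop (245,215). The wrench runs from its head at (245,100) to its end at (50,55), pointing to +y and raised. Now I'll lift, turn the jaw line to world x, and go over the foot for a close look.

```bash
echo '{"motion":[[0,0,-34,0,0,7.1,85],[0,0,-34,0,0,7.1,85],[0,0,-34,0,0,7.1,85],[0,0,-34,0,0,7.1,85],[0,0,-34,0,0,7.1,85]]}' > path.dat && python3 shift.py path.dat
echo '{"motion":[[0,0,0,0,0,7.1,85],[0,0,0,0,0,7.1,85],[0,0,0,0,0,7.1,85],[0,0,0,0,0,7.1,85],[0,0,0,0,0,7.1,85]]}' > path.dat && python3 shift.py path.dat
echo '{"motion":[[-36,16,0,0,0,0,85],[-36,16,0,0,0,0,85],[-36,16,0,0,0,0,85],[-36,16,0,0,0,0,85],[-36,16,0,0,0,0,85]]}' > path.dat && python3 shift.py path.dat
echo '{"motion":[[-36,16,0,0,0,0,85],[-36,16,0,0,0,0,85],[-36,16,0,0,0,0,85],[-36,16,0,0,0,0,85],[-36,16,0,0,0,0,85]]}' > path.dat && python3 shift.py path.dat
echo '{"motion":[[-36,16,0,0,0,0,85],[-36,16,0,0,0,0,85],[-36,16,0,0,0,0,85],[-36,16,0,0,0,0,85],[0,0,0,0,0,0,85]]}' > path.dat && python3 shift.py path.dat
python3 - <<'E'
from h import *
c=cap("wrist"); save(c,"wr1.png"); np.savez("wr1.npz",W=world(c))
print(np.linalg.inv(c["world_to_cam"])[:3].round(3).tolist(),robot.state()["tcp_rot"])
E
```

```text
time: 0.52
tcp_pos: [176.6, 599.0, 402.5]
tcp_rot: [[-0.612, 0.791, -0.0], [0.791, 0.612, -0.001], [-0.001, -0.001, -1.0]]
contact_force: [0.2, -0.0, 0.0]
width: 84.7
grip_force: 0.0
time: 0.93
tcp_pos: [176.7, 599.2, 400.9]
tcp_rot: [[-0.039, 0.999, -0.0], [0.999, 0.039, -0.001], [-0.001, -0.0, -1.0]]
contact_force: [0.4, -0.0, 0.3]
width: 85.2
grip_force: 0.0
time: 1.35
tcp_pos: [264.9, 421.4, 400.8]
tcp_rot: [[-0.045, 0.999, -0.0], [0.999, 0.045, -0.001], [-0.001, -0.0, -1.0]]
contact_force: [1.3, 0.4, -0.0]
width: 85.0
grip_force: 0.0
time: 1.77
tcp_pos: [352.8, 245.1, 401.2]
tcp_rot: [[-0.045, 0.999, -0.0], [0.999, 0.045, -0.0], [-0.0, -0.0, -1.0]]
contact_force: [1.0, 0.4, -0.2]
width: 85.2
grip_force: 0.0
time: 2.18
tcp_pos: [425.1, 100.8, 401.1]
tcp_rot: [[-0.039, 0.999, 0.001], [0.999, 0.039, -0.002], [-0.002, 0.001, -1.0]]
contact_force: [0.5, 0.6, 0.2]
width: 84.8
grip_force: 0.0
[[0.999, 0.036, 0.011, 422.213], [0.037, -0.963, -0.266, 167.137], [0.001, 0.266, -0.964, 543.045]] [[-3.88405186e-02  9.99245295e-01 -5.03698634e-04]
 [ 9.99245261e-01  3.88402212e-02 -5.87242573e-04]
 [-5.67235612e-04 -5.26127279e-04 -9.99999701e-01]]
```

View pics/wr1.png

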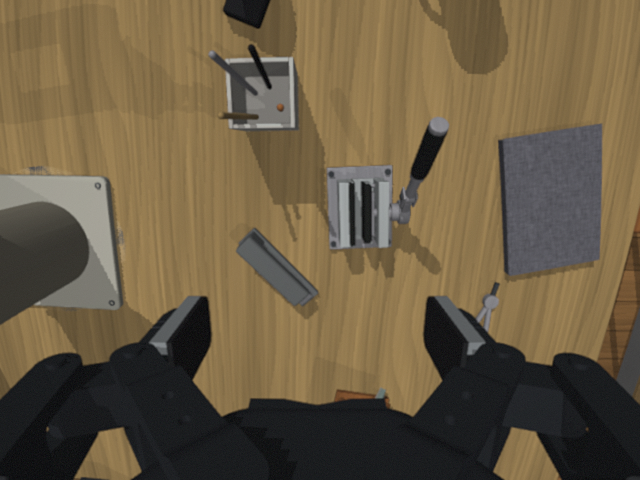

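The wrist view shows the foot plate at (327-395,166-249), the slot at about (361,213), the wrench end at (438,125), the cup at (262,92) and the stapler at (277,268). I'll fit the foot and wrench poses from these.

Run:
```python
from h import *
np.set_printoptions(precision=1,suppress=True,linewidth=200)
W=np.load("wr1.npz")["W"]
R=W[150:265,315:402].reshape(-1,3)
def rc(lo,hi,n):
    Q=R[(R[:,2]>lo)&(R[:,2]<hi)]; print(n,len(Q),Q.mean(0),cv2.minAreaRect(Q[:,:2].astype(np.float32)))
h=np.histogram(R[:,2],bins=np.arange(-6,76,2)); print(list(zip(h[1],h[0])))
rc(4,14,"plate");rc(53,62,"cheek/jaw");rc(63,69,"bridge")
P=W[110:235,385:455].reshape(-1,3); P=P[(P[:,2]>75)&(P[:,2]<230)]
Q=P[P[:,2]>115]; c=Q.mean(0);d=np.linalg.svd(Q-c)[2][0];d*=np.sign(d[2]);print("handle",c,d,np.degrees(np.arctan2(d[2],np.hypot(d[0],d[1]))),Q[Q[:,2].argmax()])
# yaw from edges of top faces
for lo,hi in((54,61),(63.5,69)):
    m=((W[...,2]>lo)&(W[...,2]<hi)); m[:,:315]=0;m[:,402:]=0;m[:150]=0;m[265:]=0
    for cc in (m,):
        n,l,s,_=cv2.connectedComponentsWithStats(m.astype(np.uint8))
        for i in range(1,n):
            if s[i,4]>100:
                Q=W[l==i][:,:2]; c=Q.mean(0);d=np.linalg.svd(Q-c)[2][0];d*=np.sign(d[1]); e=(Q-c)@d; print(lo,s[i],c,np.degrees(np.arctan2(-d[0],d[1])),e.min(),e.max(),W[l==i][:,2].mean())
for n,(r0,r1,c0,c1) in dict(cup=(50,132,218,300),stapler=(225,308,232,322)).items():
    Q=W[r0:r1,c0:c1].reshape(-1,3);Q=Q[Q[:,2]>10]; print(n,Q.min(0),Q.max(0))
```

```text
[(np.int64(-6), np.int64(0)), (np.int64(-4), np.int64(207)), (np.int64(-2), np.int64(2737)), (np.int64(0), np.int64(1510)), (np.int64(2), np.int64(45)), (np.int64(4), np.int64(93)), (np.int64(6), np.int64(1050)), (np.int64(8), np.int64(582)), (np.int64(10), np.int64(70)), (np.int64(12), np.int64(38)), (np.int64(14), np.int64(259)), (np.int64(16), np.int64(147)), (np.int64(18), np.int64(13)), (np.int64(20), np.int64(15)), (np.int64(22), np.int64(25)), (np.int64(24), np.int64(26)), (np.int64(26), np.int64(24)), (np.int64(28), np.int64(29)), (np.int64(30), np.int64(57)), (np.int64(32), np.int64(27)), (np.int64(34), np.int64(19)), (np.int64(36), np.int64(27)), (np.int64(38), np.int64(54)), (np.int64(40), np.int64(41)), (np.int64(42), np.int64(20)), (np.int64(44), np.int64(21)), (np.int64(46), np.int64(36)), (np.int64(48), np.int64(95)), (np.int64(50), np.int64(103)), (np.int64(52), np.int64(177)), (np.int64(54), np.int64(293)), (np.int64(56), np.int64(836)), (np.int64(58), np.int64(477)), (np.int64(60), np.int64(42)), (np.int64(62), np.int64(44)), (np.int64(64), np.int64(471)), (np.int64
[... 438 characters left out ...]
3125), (31.49507713317871, 89.9492416381836), 4.379361629486084)
handle [534.5 163.4 170.5] [-0.   0.6  0.8] 50.75917982964787 [535.9 181.7 200.3]
54 [ 338  183   17   65 1004] [466.4  72.3] 4.485660066381535 -46.640979807239226 43.223879528362836 57.6782777105465
54 [364 184  10  60 419] [495.3  74. ] 4.5404404901133315 -41.98462615078775 40.76687137219105 56.238607117135274
54 [389 204  13  20 141] [533.   76.5] 19.80980490646778 -15.797051359897056 11.979931650715983 57.213157376102984
63.5 [378 182  11  66 717] [514.8  75.5] 4.860655204416393 -45.961821416967425 44.06242016351138 65.51957812305885
cup [314.  178.8  10. ] [396.1 260.1 174.1]
stapler [312.1 -88.7  10. ] [426.8  35.7  51.6]
```

```bash
echo '{"motion":[[-40,7,5,0,0,0,85],[-40,7,5,0,0,0,85],[-40,7,5,0,0,0,85],[-40,7,5,0,0,0,85],[-40,7,5,0,0,0,85]]}' > path.dat && python3 shift.py path.dat >/dev/null
echo '{"motion":[[-40,7,5,0,0,0,85],[-40,7,5,0,0,0,85],[-40,7,5,0,0,0,85],[-40,7,5,0,0,0,85],[0,0,0,0,0,0,85]]}' > path.dat && python3 shift.py path.dat
python3 - <<'E'
from h import *
np.set_printoptions(precision=3,suppress=True,linewidth=200)
c=cap("wrist"); save(c,"wr2.png"); W=world(c); np.savez("wr2.npz",W=W)
hsv=cv2.cvtColor(c["color"],cv2.COLOR_RGB2HSV)
n,l,s,_=cv2.connectedComponentsWithStats(((W[...,2]>30)&(W[...,2]<160)&(abs(W[...,1]+302)<110)&(abs(W[...,0]-500)<80)).astype(np.uint8))
i=s[1:,4].argmax()+1; m=(l==i); print(s[i])
B=W[m&(W[...,2]>75)]
c0=np.array([513.6,-302.5,93.4])
for _ in range(8):
    c0=B.mean(0); nn=np.linalg.svd(B-c0)[2][2]; nn*=np.sign(nn[2]); r=(B-c0)@nn; B=B[abs(r)<max(2.5,2*r.std())]
print("plane",c0,nn,len(B),r.std(),"tilt",np.degrees(np.arcsin(nn[2])),"yaw",np.degrees(np.arctan2(nn[1],nn[0])))
yd=np.cross([0,0,1],nn);yd/=np.linalg.norm(yd);ud=np.cross(nn,yd)
A=W[m];A=A[abs((A-c0)@nn)<4]; e=(A-c0)@yd;f=(A-c0)@ud
print("along",np.percentile(e,[0,1,99,100]),"up",np.percentile(f,[0,1,99,100]))
print("yd",yd,"ud",ud); print("front face top mid",c0+ud*np.percentile(f,99.7)+yd*(np.percentile(e,.5)+np.percentile(e,99.5))/2)
print(robot.state()["tcp_pos"])
E
```

```text
time: 3.07
tcp_pos: [503.1, -255.2, 354.6]
tcp_rot: [[-0.042, 0.999, -0.001], [0.999, 0.042, -0.001], [-0.001, -0.001, -1.0]]
contact_force: [-0.3, 1.0, -0.4]
width: 85.0
grip_force: 0.0
[ 286  176   71  145 6074]
plane [ 504.138 -298.605  110.853] [ 0.892 -0.126  0.434] 3490 0.5807171494016881 tilt 25.699921752349848 yaw -8.013734087528636
along [-85.355 -82.358  74.057  75.108] up [-89.556 -87.835  29.009  29.974]
yd [ 0.139  0.99  -0.   ] ud [-0.429  0.06   0.901]
front face top mid [ 490.917 -301.123  137.325]
[ 502.468 -252.518  354.812]
```

View pics/wr2.png

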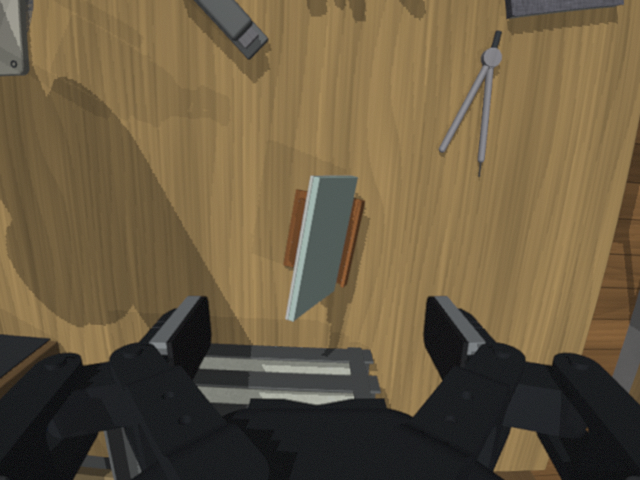

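The board stands at (300-355,177-320), with its white upper edge at (315,180)-(290,320). The fit agrees with the spec: tilt 25.7° against 25.2°, top edge at z 135, length about 158 mm. Next, a helper for the pose difference in tool axes.

```bash
cat >> h.py <<'E'
from scipy.spatial.transform import Rotation as Ro
def todo(p,R,s=None):
    "rotation (deg, tool axes) first, then translation in the turned tool's axes"
    s=s or robot.state(); R0=np.array(s["tcp_rot"])
    rv=Ro.from_matrix(R0.T@R).as_rotvec(degrees=True)
    t=R.T@(np.array(p)-np.array(s["tcp_pos"])); t0=R0.T@(np.array(p)-np.array(s["tcp_pos"]))
    print("rot",rv.round(2),"then trans",t.round(1),"| trans in present axes",t0.round(1))
def boardR(yaw=-8.0,tilt=25.4):
    a,t=np.radians([yaw,tilt]); n=np.array([np.cos(a)*np.cos(t),np.sin(a)*np.cos(t),np.sin(t)])
    x=np.array([-np.sin(a),np.cos(a),0]); z=np.cross(x,n); return np.c_[x,n,z]
TE=np.array([486.5,-300.5,135.2]); FO=np.array([483.9,73.,0]); FY=4.75
E
python3 - <<'E'
from h import *
R=boardR(); print(R.round(3)); todo(TE+R[:,2]*-70,R); todo(TE+R[:,2]*38,R)
E
```

```text
[[ 0.139  0.895  0.425]
 [ 0.99  -0.126 -0.06 ]
 [ 0.     0.429 -0.903]]
rot [-25.44  -2.36  10.23] then trans [ -49.7 -102.5  124.5] | trans in present axes [-42.  -47.2 156.4]
rot [-25.44  -2.36  10.23] then trans [ -49.7 -102.5  232.5] | trans in present axes [-50.5  -1.5 253.9]
```

```bash
echo '{"motion":[[0,0,0,-5.09,-0.47,2.05,60],[0,0,0,-5.09,-0.47,2.05,60],[0,0,0,-5.09,-0.47,2.05,60],[0,0,0,-5.09,-0.47,2.05,60],[0,0,0,-5.09,-0.47,2.05,60]]}' > path.dat && python3 shift.py path.dat >/dev/null
echo '{"motion":[[-10,-20.5,25,0,0,0,60],[-10,-20.5,25,0,0,0,60],[-10,-20.5,25,0,0,0,60],[-10,-20.5,25,0,0,0,60],[-10,-20.5,25,0,0,0,60]]}' > path.dat && python3 shift.py path.dat >/dev/null
echo '{"motion":[[0,0,0,0,0,0,60]]}' > path.dat && python3 shift.py path.dat
python3 - <<'E'
from h import *
R=boardR(); todo(TE+R[:,2]*-70,R); todo(TE+R[:,2]*38,R)
E
```

```text
time: 4.03
tcp_pos: [453.7, -291.6, 193.8]
tcp_rot: [[0.136, 0.897, 0.42], [0.991, -0.126, -0.052], [0.006, 0.423, -0.906]]
contact_force: [-0.4, 1.8, -0.9]
width: 59.8
grip_force: 0.0
rot [-0.36 -0.38  0.02] then trans [-4.2  5.3 -2.6] | trans in present axes [-4.2  5.3 -2.7]
rot [-0.36 -0.38  0.02] then trans [ -4.2   5.3 105.4] | trans in present axes [ -4.9   6.  105.3]
```

```bash
echo '{"motion":[[-4.2,5.3,0,-0.36,-0.38,0,60],[0,0,35,0,0,0,60],[0,0,35,0,0,0,60],[0,0,35,0,0,0,60],[0,0,0,0,0,0,60]]}' > path.dat && python3 shift.py path.dat >/dev/null
python3 - <<'E'
from h import *
R=boardR(); todo(TE+R[:,2]*38,R)
c=cap("wrist"); save(c,"wr3.png")
E
```

```text
rot [0.31 0.13 0.18] then trans [ 1.6 -7.  -0.2] | trans in present axes [ 1.7 -7.  -0.2]
```

View pics/wr3.png

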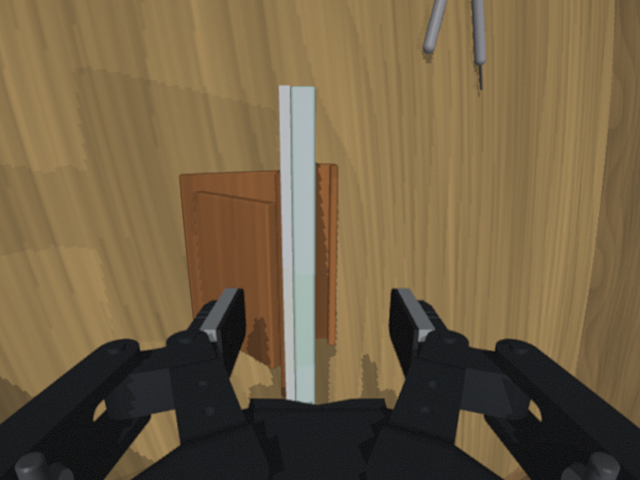

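The board's edge is centred at column 302, between fingers at 243 and 391 (middle 317). It is parallel to them and 7 mm to the left, as computed. I'll correct that and grip.

```bash
echo '{"motion":[[1.5,-7,0,0.3,0.1,0.2,60],[0,0,0,0,0,0,60],[0,0,0,0,0,0,10],[0,0,0,0,0,0,8],[0,0,0,0,0,0,6]]}' > path.dat && python3 shift.py path.dat 40
echo '{"motion":[[0,0,0,0,0,0,4],[0,0,0,0,0,0,4],[0,0,0,0,0,0,4],[0,0,0,0,0,0,4],[0,0,0,0,0,0,4]]}' > path.dat && python3 shift.py path.dat
python3 - <<'E'
from h import *
R=boardR(); todo(TE+R[:,2]*38,R)
E
```

```text
time: 4.92
tcp_pos: [500.9, -305.2, 106.1]
tcp_rot: [[0.142, 0.892, 0.429], [0.99, -0.126, -0.066], [-0.005, 0.434, -0.901]]
contact_force: [-0.7, -0.9, 0.3]
width: 24.3
grip_force: 0.0
time: 5.33
tcp_pos: [500.9, -305.1, 105.5]
tcp_rot: [[0.142, 0.892, 0.429], [0.99, -0.126, -0.066], [-0.004, 0.434, -0.901]]
contact_force: [-4.1, 0.9, 10.2]
width: 9.1
grip_force: 39.4
rot [ 0.3   0.3  -0.06] then trans [ 2.6 -0.8  4.8] | trans in present axes [ 2.6 -0.8  4.8]
```

```bash
echo '{"motion":[[0,0,-10,0,0,0,4],[0,0,-20,0,0,0,4],[0,0,-30,0,0,0,4],[0,0,-30,0,0,0,4],[0,0,-30,0,0,0,4]]}' > path.dat && python3 shift.py path.dat 60
echo '{"motion":[[0,0,-30,0,0,0,4],[0,0,-15,0,0,0,4],[0,0,0,0,0,0,4]]}' > path.dat && python3 shift.py path.dat
python3 - <<'E'
from h import *
R=boardR(FY,0); print(R.round(3)); todo(FO+[0,0,280],R)
E
```

```text
time: 5.75
tcp_pos: [447.7, -296.1, 212.5]
tcp_rot: [[0.142, 0.894, 0.425], [0.99, -0.127, -0.063], [-0.002, 0.429, -0.903]]
contact_force: [0.4, -1.0, -4.5]
width: 9.4
grip_force: 60.3
time: 6.0
tcp_pos: [429.6, -294.5, 255.8]
tcp_rot: [[0.143, 0.892, 0.429], [0.99, -0.126, -0.067], [-0.006, 0.435, -0.901]]
contact_force: [1.1, 0.5, -4.7]
width: 9.1
grip_force: 60.4
[[-0.083  0.997  0.   ]
 [ 0.997  0.083  0.   ]
 [ 0.     0.    -1.   ]]
rot [ 25.61   3.25 -12.65] then trans [361.8  84.6 -24.2] | trans in present axes [371.4  12.7 -23.3]
```

```bash
echo '{"motion":[[0,0,0,5.12,0.65,-2.53,4],[0,0,0,5.12,0.65,-2.53,4],[0,0,0,5.12,0.65,-2.53,4],[0,0,0,5.12,0.65,-2.53,4],[0,0,0,5.12,0.65,-2.53,4]]}' > path.dat && python3 shift.py path.dat >/dev/null
echo '{"motion":[[20,5,0,0,0,0,4],[30,7,0,0,0,0,4],[36,8.5,0,0,0,0,4],[36,8.5,0,0,0,0,4],[36,8.5,0,0,0,0,4]]}' > path.dat && python3 shift.py path.dat >/dev/null
echo '{"motion":[[36,8.5,0,0,0,0,4],[36,8.5,0,0,0,0,4],[36,8.5,0,0,0,0,4],[36,8.5,0,0,0,0,4],[30,7,0,0,0,0,4]]}' > path.dat && python3 shift.py path.dat >/dev/null
echo '{"motion":[[20,5,0,0,0,0,4],[10,2,0,0,0,0,4],[0,0,0,0,0,0,4],[0,0,0,0,0,0,4],[0,0,0,0,0,0,4]]}' > path.dat && python3 shift.py path.dat
python3 - <<'E'
from h import *
R=boardR(FY,0); todo(FO+[0,0,280],R)
np.set_printoptions(precision=1,suppress=True,linewidth=200)
for n in ("wrist","top","side"):
    c=cap(n); save(c,n+"4.png"); np.savez(n+"4.npz",W=world(c))
s=robot.state(); R0=np.array(s["tcp_rot"]); p=np.array(s["tcp_pos"])
for n in ("wrist","top","side"):
    W=np.load(n+"4.npz")["W"]; T=(W-p)@R0   # tool coords
    m=(abs(T[...,0])<100)&(abs(T[...,1])<12)&(T[...,2]>-50)&(T[...,2]<100)&((T[...,2]>6)|(abs(T[...,0])>35))
    Q=T[m]; print(n,m.sum())
    if m.sum()>50:
        print(np.percentile(Q,[0,1,5,50,95,99,100],axis=0)); 
        A=np.c_[Q[:,0],Q[:,2],np.ones(len(Q))]; print(np.linalg.lstsq(A,Q[:,1],rcond=None)[0])
    W=np.load(n+"4.npz")["W"]
E
```

```text
time: 7.67
tcp_pos: [484.6, 73.1, 253.1]
tcp_rot: [[-0.083, 0.997, -0.004], [0.997, 0.083, 0.003], [0.003, -0.004, -1.0]]
contact_force: [0.1, 0.4, -3.5]
width: 8.7
grip_force: 60.5
rot [-0.22 -0.17  0.02] then trans [ -0.1  -0.7 -26.9] | trans in present axes [  0.   -0.8 -26.9]
wrist 5195
[[ 35.   -5.6 -33. ]
 [ 35.5  -5.5 -32.4]
 [ 37.6  -5.  -31.9]
 [ 60.1  -0.6 -30.9]
 [ 80.3   3.8 -29.8]
 [ 82.    4.2 -29.3]
 [ 82.6   4.4 -24.9]]
[0.  0.2 5.9]
top 408
[[-76.8  -5.2 -38.5]
 [-76.5  -5.  -37.4]
 [-73.8  -4.6 -35.4]
 [ 37.1  -3.6   1.3]
 [ 80.3   4.   79.1]
 [ 82.8   5.6  85.3]
 [ 83.6   6.3  88.4]]
[-0.  -0.  -2.1]
side 728
[[-82.4  -8.  -36. ]
 [-80.1  -6.9 -34.3]
 [-77.7  -6.2 -31.9]
 [-33.5  -4.2  34.1]
 [ 73.3   2.9  80.7]
 [ 82.    5.2  86. ]
 [ 84.    6.8  90. ]]
[-0.  -0.  -3.7]
```

In the hand, the board spans x -80 to 82, its thickness centre is at y -0.6, and it reaches z 87 below the TCP. It is parallel to the tool axes and matches the slot. Lowering.

```bash
echo '{"motion":[[0,0.3,25,-0.22,-0.17,0,4],[0,0,30,0,0,0,4],[0,0,25,0,0,0,4],[0,0,12,0,0,0,4],[0,0,0,0,0,0,4]]}' > path.dat && python3 shift.py path.dat 
echo '{"motion":[[0,0,0,0,0,0,4],[0,0,0,0,0,0,4]]}' > path.dat && python3 shift.py path.dat
python3 - <<'E'
from h import *
R=boardR(FY,0); todo(FO+[0,0,103],R)
np.set_printoptions(precision=2,suppress=True,linewidth=200)
a=cap("side"); save(a,"s5.png"); c=cap("wrist"); W=world(c)
b=cv2.resize(a["color"][170:270,210:330],(480,400),interpolation=2)[...,::-1]
d=cv2.resize(c["color"][:,:],(640,480))[80:480,220:540][...,::-1]
cv2.imwrite("pics/p5.png",cv2.hconcat([b,np.ascontiguousarray(d)]))
F=boardR(FY,0); T=(W-FO)@np.c_[F[:,1],F[:,0],-F[:,2]]
m=(T[...,2]>125)&(T[...,2]<200)&(abs(T[...,0])<12)&(T[...,1]>35)&(T[...,1]<90);Q=T[m]
print("board top in foot frame",len(Q),np.percentile(Q,[1,50,99],axis=0),np.polyfit(Q[:,1],Q[:,0],1))
for z0,z1,n in((53,62,"lips"),(63,69,"bridge")):
    m=(T[...,2]>z0)&(T[...,2]<z1)&(abs(T[...,0])<50)&(T[...,1]>10)&(T[...,1]<46);Q=T[m]
    print(n,len(Q), np.histogram(Q[:,0],bins=np.arange(-46,47,4)))
E
```

```text
time: 8.23
tcp_pos: [483.4, 73.0, 159.3]
tcp_rot: [[-0.082, 0.997, -0.004], [0.997, 0.082, -0.0], [0.0, -0.004, -1.0]]
contact_force: [0.0, 0.1, -4.5]
width: 9.1
grip_force: 60.4
time: 8.4
tcp_pos: [486.4, 73.7, 163.0]
tcp_rot: [[-0.083, 0.997, 0.003], [0.997, 0.083, 0.001], [0.0, 0.003, -1.0]]
contact_force: [0.5, 0.6, -4.4]
width: 8.9
grip_force: 60.4
rot [ 0.2  -0.02 -0.01] then trans [-0.5 -2.5 60. ] | trans in present axes [-0.5 -2.7 60. ]
board top in foot frame 5223 [[ -2.57  35.55 193.26]
 [  2.32  60.39 194.77]
 [  7.12  82.29 196.29]] [0.01 1.86]
lips 1652 (array([  0,   0,   0,   0,  59, 292, 289, 293, 301, 109,   0,   0,   0,   0,  24, 176,  25,  59,   5,   6,   6,   8,   0]), array([-46, -42, -38, -34, -30, -26, -22, -18, -14, -10,  -6,  -2,   2,   6,  10,  14,  18,  22,  26,  30,  34,  38,  42,  46]))
bridge 1090 (array([  0,   0,   0,   0,   0,   0,   0,   0,   0,   0,   0,   0,   0,   0,   0,   0,   0, 146, 307, 303, 308,  26,   0]), array([-46, -42, -38, -34, -30, -26, -22, -18, -14, -10,  -6,  -2,   2,   6,  10,  14,  18,  22,  26,  30,  34,  38,  42,  46]))
```

View pics/p5.png

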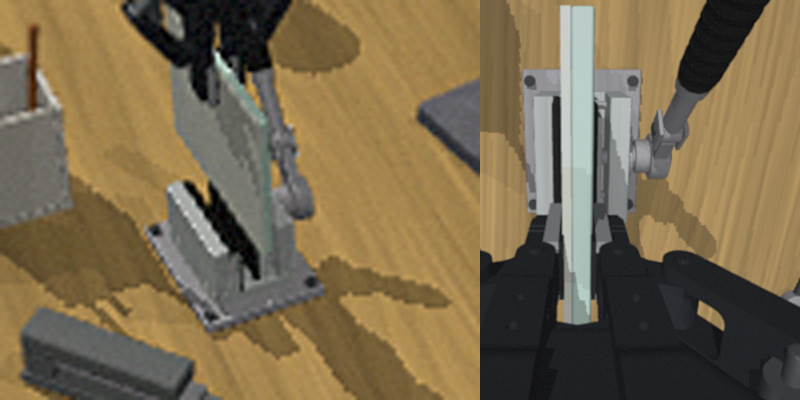

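The board hangs over the slot with its edge at crop column 577, between the cheek and the bridge. In the foot frame its top sits at x = +2.2 mm, and the bridge measures 24.5 to 38.3 as it should. I'll shift -1.8 mm and check again.

```bash
echo '{"motion":[[0,-1.8,0,0.1,0,0,4],[0,0,0,0,0,0,4],[0,0,0,0,0,0,4],[0,0,0,0,0,0,4]]}' > path.dat && python3 shift.py path.dat
cat > chk.py <<'E'
from h import *
import sys
np.set_printoptions(precision=2,suppress=True,linewidth=200)
F=boardR(FY,0); M=np.c_[F[:,1],F[:,0],-F[:,2]]
for k in range(2):
    c=cap("wrist"); T=(world(c)-FO)@M
    m=(T[...,2]>115)&(T[...,2]<200)&(abs(T[...,0])<12)&(T[...,1]>35)&(T[...,1]<90);Q=T[m]
    mb=(T[...,2]>63)&(T[...,2]<69)&(T[...,0]>18)&(T[...,0]<46)&(T[...,1]>10)&(T[...,1]<46);B=T[mb]
    top=np.median(Q[:,2]); q=Q[abs(Q[:,2]-top)<4]
    print("top x",np.percentile(q[:,0],[2,98]),q[:,0].mean(),"z",top,"yend",np.percentile(q[:,1],99.5),"bridge mid",np.percentile(B[:,0],[2,98]).mean() if len(B) else None, robot.state()["tcp_pos"],robot.state()["contact_force"])
E
python3 chk.py
```

```text
time: 8.83
tcp_pos: [483.7, 73.9, 162.3]
tcp_rot: [[-0.083, 0.997, 0.0], [0.997, 0.083, 0.0], [0.0, 0.0, -1.0]]
contact_force: [-0.5, -0.1, -4.8]
width: 9.4
grip_force: 60.5
top x [-5.12  4.31] -0.4301622698402606 z 193.79089263484752 yend 82.88296096338607 bridge mid 31.35010662055074 [483.72  73.93 162.19] [-0.46  0.13 -4.66]
top x [-5.15  4.29] -0.44923198250230567 z 193.70862094247795 yend 82.8821923273608 bridge mid 31.332312949688898 [483.68  73.9  162.09] [-0.08 -0.63 -5.35]
```

```bash
echo '{"motion":[[-2.5,0.7,4,0,0,0,4],[0,0,8,0,0,0,4],[0,0,8,0,0,0,4],[0,0,8,0,0,0,4],[0,0,0,0,0,0,4]]}' > path.dat && python3 shift.py path.dat; echo '{"motion":[[0,0,8,0,0,0,4],[0,0,8,0,0,0,4],[0,0,6,0,0,0,4],[0,0,2,0,0,0,4],[0,0,0,0,0,0,4]]}' > path.dat && python3 shift.py path.dat; python3 chk.py
```

```text
time: 9.35
tcp_pos: [483.7, 71.3, 131.9]
tcp_rot: [[-0.083, 0.997, -0.002], [0.997, 0.083, 0.0], [0.0, -0.002, -1.0]]
contact_force: [1.7, 0.3, -5.6]
width: 8.9
grip_force: 60.4
time: 9.77
tcp_pos: [484.0, 71.4, 109.2]
tcp_rot: [[-0.083, 0.997, -0.002], [0.997, 0.083, 0.0], [0.0, -0.002, -1.0]]
contact_force: [0.0, 0.5, -4.4]
width: 9.3
grip_force: 60.5
top x [-5.02  4.4 ] -0.3288570462483392 z 140.66722886962356 yend 80.34297721425439 bridge mid 31.3689080457068 [484.24  71.44 109.58] [ 0.51 -0.86 -5.62]
top x [-4.77  4.67] -0.06900239345381257 z 141.09493588998805 yend 80.38658276234929 bridge mid 31.354734117853177 [484.53  71.46 109.93] [ 0.42 -0.61 -3.39]
```

```bash
echo '{"motion":[[0,0.2,2,0,0,0,4],[0,0,1,0,0,0,4],[0,0,1,0,0,0,4],[0,0,0,0,0,0,4]]}' > path.dat && python3 shift.py path.dat; echo '{"motion":[[0,0,0.6,0,0,0,4],[0,0,0,0,0,0,4]]}' > path.dat && python3 shift.py path.dat;  echo '{"motion":[[0,0,0.6,0,0,0,4],[0,0,0,0,0,0,4]]}' > path.dat && python3 shift.py path.dat;python3 chk.py
```

```text
time: 10.2
tcp_pos: [484.7, 71.5, 105.9]
tcp_rot: [[-0.083, 0.997, -0.0], [0.997, 0.083, 0.0], [0.0, -0.0, -1.0]]
contact_force: [0.7, -0.0, -4.3]
width: 9.2
grip_force: 60.4
time: 10.37
tcp_pos: [484.7, 71.5, 105.3]
tcp_rot: [[-0.083, 0.997, -0.0], [0.997, 0.083, 0.0], [0.0, -0.0, -1.0]]
contact_force: [0.4, -0.3, -5.0]
width: 9.4
grip_force: 60.4
time: 10.53
tcp_pos: [484.6, 71.5, 104.7]
tcp_rot: [[-0.083, 0.997, -0.0], [0.997, 0.083, 0.0], [0.0, -0.0, -1.0]]
contact_force: [0.5, -1.2, -5.0]
width: 9.1
grip_force: 60.4
top x [-4.36  5.06] 0.3381490733117848 z 136.2245631190292 yend 80.3656321512683 bridge mid 31.356064056654596 [484.67  71.46 104.73] [-0.02 -0.24 -4.37]
top x [-4.35  5.08] 0.3315234475301047 z 136.24326447002625 yend 80.364782339121 bridge mid 31.350246648200795 [484.7   71.45 104.76] [-0.14  0.18 -4.36]
```

```bash
for i in 1; do echo '{"motion":[[0,0,0.7,0,0,0,4],[0,0,0,0,0,0,4]]}' > path.dat && python3 shift.py path.dat | grep -E 'pos|contact'; echo '{"motion":[[0,0,0.7,0,0,0,4],[0,0,0,0,0,0,4]]}' > path.dat && python3 shift.py path.dat | grep -E 'pos|contact'; done
```

```text
tcp_pos: [484.8, 71.5, 104.1]
contact_force: [0.6, -0.2, -3.7]
tcp_pos: [485.1, 71.6, 104.0]
contact_force: [-2.2, 1.2, 4.4]
```

```bash
echo '{"motion":[[0,0,0,0,0,0,14],[0,0,0,0,0,0,20],[0,0,0,0,0,0,30],[0,0,0,0,0,0,40],[0,0,0,0,0,0,40]]}' > path.dat && python3 shift.py path.dat; echo '{"motion":[[0,0,-8,0,0,0,40],[0,0,-15,0,0,0,40],[0,0,-30,0,0,0,40],[0,0,-36,0,0,0,40],[0,0,-36,0,0,0,40]]}' > path.dat && python3 shift.py path.dat;echo '{"motion":[[0,0,-36,0,0,0,40],[0,0,-36,0,0,0,40],[0,0,-20,0,0,0,40],[0,0,0,0,0,0,40],[0,0,0,0,0,0,40]]}' > path.dat && python3 shift.py path.dat
python3 - <<'E'
from h import *
np.set_printoptions(precision=2,suppress=True,linewidth=200)
F=boardR(FY,0); M=np.c_[F[:,1],F[:,0],-F[:,2]]
c=cap("wrist"); save(c,"wr6.png"); T=(world(c)-FO)@M
m=(T[...,2]>115)&(T[...,2]<160)&(abs(T[...,0])<25)&(abs(T[...,1])<100);Q=T[m]
q=Q[abs(Q[:,2]-np.median(Q[:,2]))<4]; print(np.percentile(q,[1,50,99],axis=0),np.polyfit(q[:,1],q[:,0],1))
# wrench: radial angle in (y,z) about (0,46), x near 60
m=(abs(T[...,0]-60)<25)&(T[...,2]>60)&(T[...,1]>20)&(T[...,1]<200);Q=T[m]
r=np.hypot(Q[:,1],Q[:,2]-46); a=np.degrees(np.arctan2(Q[:,2]-46,Q[:,1]))
for lo in range(60,200,20):
    k=(r>lo)&(r<lo+20)
    if k.sum()>5: print(lo,k.sum(),"ang",np.percentile(a[k],[5,50,95]),"x",np.percentile(Q[k,0],[5,50,95]))
print("rmax",np.percentile(r,99.5))
E
```

```text
time: 11.38
tcp_pos: [484.8, 71.5, 103.4]
tcp_rot: [[-0.083, 0.997, 0.0], [0.997, 0.083, 0.0], [0.0, 0.0, -1.0]]
contact_force: [-0.2, 0.5, 0.9]
width: 40.1
grip_force: 0.0
time: 11.8
tcp_pos: [484.0, 71.3, 229.8]
tcp_rot: [[-0.083, 0.997, -0.002], [0.997, 0.083, 0.0], [0.0, -0.002, -1.0]]
contact_force: [1.1, 0.9, 0.5]
width: 39.8
grip_force: 0.0
time: 12.22
tcp_pos: [485.2, 71.4, 322.0]
tcp_rot: [[-0.083, 0.997, 0.003], [0.997, 0.083, 0.001], [0.0, 0.003, -1.0]]
contact_force: [-0.2, 0.2, -0.5]
width: 39.6
grip_force: 0.0
[[ -4.32 -77.34 133.64]
 [  0.59   5.49 135.52]
 [  5.3   78.92 137.11]] [0.   0.57]
60 151 ang [54.29 57.59 59.17] x [54.21 58.84 65.12]
80 155 ang [54.27 57.21 58.26] x [52.65 58.54 65.79]
100 297 ang [53.69 57.47 58.45] x [51.01 57.84 68.24]
120 378 ang [53.88 57.02 57.97] x [51.08 57.96 68.28]
140 472 ang [53.6  56.41 57.3 ] x [51.26 58.09 68.28]
160 576 ang [53.59 55.96 56.73] x [51.2  58.18 68.36]
180 508 ang [51.37 54.18 56.07] x [52.57 59.94 67.65]
rmax 186.229695906279
```

View pics/wr6.png

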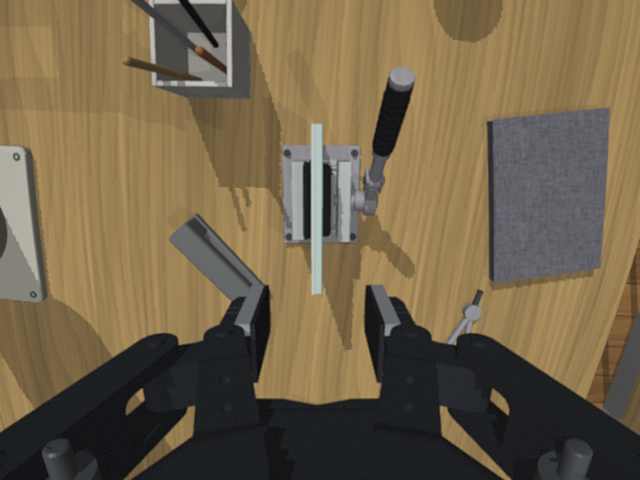

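The board stands in the slot at (317,125-293): foot x 0.6, y about 1, z right. The wrench handle is at (375,180)-(402,78), about 0.93 rad above level. Next I'll close the fingers and go over the handle.

```bash
cat > ft.py <<'E'
from h import *
s=robot.state(); F=boardR(FY,0); M=np.c_[F[:,1],F[:,0],-F[:,2]]
print("foot tcp",((np.array(s["tcp_pos"])-FO)@M).round(1),"f",(np.array(s["contact_force"])@M).round(1),"t",s["time"])
E
python3 ft.py; echo '{"motion":[[15,12,0,0,0,0,0],[20,16,0,0,0,0,0],[20,16,0,0,0,0,0],[15,13,0,0,0,0,0],[0,0,25,0,0,0,0]]}' > path.dat && python3 shift.py path.dat >/dev/null; echo '{"motion":[[0,0,35,0,0,0,0],[0,0,30,0,0,0,0],[0,0,25,0,0,0,0],[0,0,10,0,0,0,0],[0,0,0,0,0,0,0]]}' > path.dat && python3 shift.py path.dat;echo '{"motion":[[0,0,0,0,0,0,0],[0,0,0,0,0,0,0]]}' > path.dat && python3 shift.py path.dat>/dev/null; python3 ft.py
```

```text
foot tcp [ 3.000e-01 -1.700e+00  3.205e+02] f [-0.4  0.7 -1.2] t 12.2667
time: 13.1
tcp_pos: [533.0, 145.3, 191.6]
tcp_rot: [[-0.083, 0.996, -0.008], [0.997, 0.083, -0.002], [-0.001, -0.008, -1.0]]
contact_force: [-0.1, 1.3, -0.6]
width: 0.1
grip_force: 0.0
foot tcp [ 58.5  68.5 196.5] f [-0.2  0.  -0.4] t 13.2667
```

```bash
echo '{"motion":[[2.5,1.2,12,0,0,0,0],[0,0,8,0,0,0,0],[5,0,6,0,0,0,0],[5,0,5,0,0,0,0],[0,0,0,0,0,0,0]]}' > path.dat && python3 shift.py path.dat >/dev/null; python3 ft.py; echo '{"motion":[[5,0,5,0,0,0,0],[5,0,5,0,0,0,0],[5,0,5,0,0,0,0],[5,0,5,0,0,0,0],[0,0,0,0,0,0,0]]}' > path.dat && python3 shift.py path.dat >/dev/null; python3 ft.py
```

```text
foot tcp [ 58.4  81.7 163.4] f [-0.3 -0.2 -0.1] t 13.6833
foot tcp [ 58.1 101.8 143.1] f [-0.6  0.3 -0.5] t 14.1
```

```bash
cat > wr.py <<'E'
from h import *
import sys
F=boardR(FY,0); M=np.c_[F[:,1],F[:,0],-F[:,2]]
for n in ("wrist","side","top"):
    c=cap(n); T=(world(c)-FO)@M; save(c,n+sys.argv[1]+".png")
    m=(abs(T[...,0]-60)<16)&(T[...,2]>15)&(T[...,1]>30)&(T[...,1]<200)&(c["color"].max(-1)>=0)
    Q=T[m]; r=np.hypot(Q[:,1],Q[:,2]-46); a=np.degrees(np.arctan2(Q[:,2]-46,Q[:,1]))
    for lo in (50,100,120,140,160,175):
        k=(r>lo)&(r<lo+20)&(r<187)
        if k.sum()>5: print(n,lo,k.sum(),"ang",np.percentile(a[k],[5,50,95]).round(1),"y",np.median(Q[k,1]).round(),"z",np.median(Q[k,2]).round())
E
python3 wr.py 7
python3 - <<'E'
import cv2
a=cv2.imread("pics/wrist7.png"); b=cv2.imread("pics/side7.png")[140:260,210:330]
cv2.imwrite("pics/p7.png",cv2.hconcat([cv2.resize(a[:, :],(400,300)),cv2.resize(b,(300,300),interpolation=2)]))
E
```

```text
wrist 120 99 ang [37.8 39.8 41. ] y 104.0 z 132.0
wrist 140 2001 ang [38.9 41.2 46.9] y 112.0 z 149.0
wrist 160 4727 ang [39.  48.3 56.5] y 112.0 z 169.0
wrist 175 4760 ang [36.  40.3 54.4] y 135.0 z 164.0
side 50 36 ang [36.6 42.3 51.3] y 43.0 z 86.0
side 100 43 ang [36.6 41.3 43.6] y 84.0 z 119.0
side 120 43 ang [38.1 41.1 48. ] y 96.0 z 132.0
side 140 66 ang [37.7 50.7 54.5] y 95.0 z 162.0
side 160 73 ang [45.1 56.6 59.2] y 93.0 z 188.0
side 175 37 ang [54.5 58.8 63.2] y 92.0 z 198.0
top 50 48 ang [32.5 43.5 49. ] y 43.0 z 87.0
top 100 11 ang [41.6 42.8 43.7] y 77.0 z 116.0
```

View pics/p7.png

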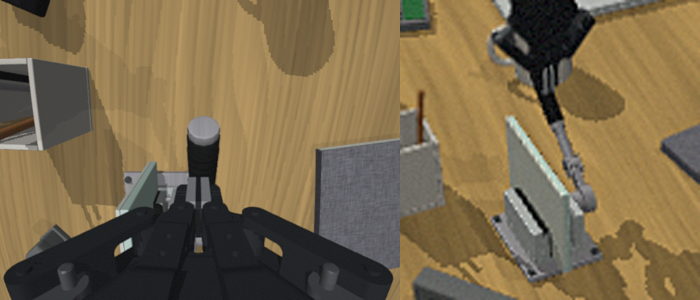

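The fingertips sit on the sleeve in line with the handle at p7 (203,190), and the handle has come down to about 0.65 rad as planned. Continuing along the arc.

```bash
echo '{"motion":[[4.5,0,6,0,0,0,0],[4.5,0,6,0,0,0,0],[4.5,0,6,0,0,0,0],[4,0,6,0,0,0,0]]}' > path.dat && python3 shift.py path.dat >/dev/null; python3 ft.py; for i in 1; do echo '{"motion":[[2,0,4,0,0,0,0]]}' > path.dat && python3 shift.py path.dat >/dev/null; python3 ft.py;  echo '{"motion":[[2,0,4,0,0,0,0]]}' > path.dat && python3 shift.py path.dat >/dev/null; python3 ft.py;  echo '{"motion":[[1.5,0,4,0,0,0,0]]}' > path.dat && python3 shift.py path.dat >/dev/null; python3 ft.py; done; echo '{"motion":[[0,0,0,0,0,0,0]]}' > path.dat && python3 shift.py path.dat >/dev/null; python3 ft.py
```

```text
foot tcp [ 58.8 118.7 119.8] f [ 0.5 -1.8  2.4] t 14.5833
foot tcp [ 58.4 120.9 115.3] f [0.5 0.3 1.1] t 14.6667
foot tcp [ 58.5 122.8 111.6] f [-0.4 -1.7  4.2] t 14.75
foot tcp [ 58.7 124.3 107.9] f [0.8 2.  1.7] t 14.8333
foot tcp [ 58.5 124.3 107.6] f [0.5 0.4 1.1] t 14.9167
```

Moving forces are about 3 N, as expected. Small steps until the force rises to 11 N.

```bash
for i in 1; do echo '{"motion":[[1.2,0,3,0,0,0,0],[0,0,0,0,0,0,0]]}' > path.dat && python3 shift.py path.dat >/dev/null; python3 ft.py;  echo '{"motion":[[1.2,0,3,0,0,0,0],[0,0,0,0,0,0,0]]}' > path.dat && python3 shift.py path.dat >/dev/null; python3 ft.py;  echo '{"motion":[[1,0,3,0,0,0,0],[0,0,0,0,0,0,0]]}' > path.dat && python3 shift.py path.dat >/dev/null; python3 ft.py;  echo '{"motion":[[1,0,3,0,0,0,0],[0,0,0,0,0,0,0]]}' > path.dat && python3 shift.py path.dat >/dev/null; python3 ft.py; done
```

```text
foot tcp [ 58.8 125.3 105.2] f [-1.6  0.5  2.4] t 15.0833
foot tcp [ 59.1 126.4 102.5] f [-0.5 -0.7  5.3] t 15.25
foot tcp [ 59.5 127.4 100.1] f [-1.8 -2.3 11.2] t 15.4167
foot tcp [ 59.7 128.4  97.3] f [-1.9 -2.2 10.7] t 15.5833
```

```bash
echo '{"motion":[[1,0,4,0,0,0,0],[1,0,4,0,0,0,0],[0.8,0,4,0,0,0,0],[0.6,0,4,0,0,0,0],[0,0,0,0,0,0,0]]}' > path.dat && python3 shift.py path.dat >/dev/null; python3 ft.py; echo '{"motion":[[0,0,0,0,0,0,0],[0,0,0,0,0,0,0]]}' > path.dat && python3 shift.py path.dat >/dev/null; python3 ft.py; python3 wr.py 8;  python3 - <<'E'
import cv2
a=cv2.imread("pics/wrist8.png"); b=cv2.imread("pics/side8.png")[160:250,230:330]
cv2.imwrite("pics/p8.png",cv2.hconcat([cv2.resize(a[:, :],(400,300)),cv2.resize(b,(333,300),interpolation=2)]))
E
```

```text
foot tcp [ 60.2 132.9  81.4] f [-1.8  2.9 13.3] t 16.0
foot tcp [ 60.4 132.8  81.9] f [-1.4  3.1 13.6] t 16.1667
wrist 120 37 ang [11.  12.6 13.5] y 136.0 z 76.0
wrist 140 5056 ang [12.5 21.1 33.4] y 143.0 z 100.0
wrist 160 6124 ang [11.9 29.3 36.1] y 145.0 z 127.0
wrist 175 7032 ang [11.3 35.9 39.7] y 149.0 z 154.0
side 50 26 ang [17.2 22.  33.1] y 53.0 z 69.0
side 100 33 ang [12.9 16.5 19.3] y 108.0 z 77.0
side 120 65 ang [12.6 19.9 28.6] y 124.0 z 92.0
side 140 115 ang [13.3 33.4 42.2] y 124.0 z 127.0
side 160 106 ang [12.8 44.7 50.5] y 119.0 z 163.0
side 175 47 ang [13.2 49.3 51.5] y 119.0 z 184.0
top 50 57 ang [12.9 21.7 33.2] y 53.0 z 69.0
top 100 39 ang [14.9 17.3 21. ] y 103.0 z 78.0
```

View pics/p8.png

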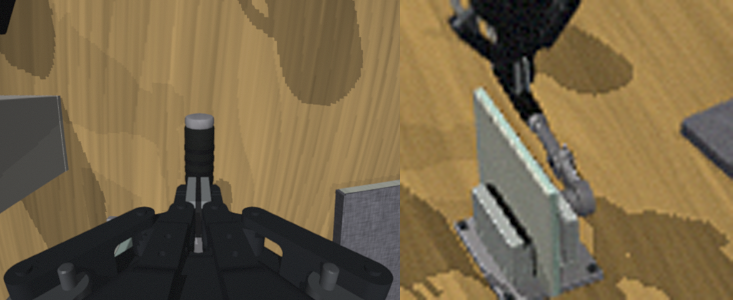

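The handle is visibly kinked at p8 (560,155). The push has been steady at about 13 N, and the tip has gone 19 mm past the break, a kink of about 0.19 rad. Easing off slowly, then retreating upwards.

```bash
echo '{"motion":[[-0.8,0,-4,0,0,0,0],[-0.8,0,-4,0,0,0,0],[-1,0,-4,0,0,0,0],[-1,0,-4,0,0,0,0],[-1,0,-4,0,0,0,0]]}' > path.dat && python3 shift.py path.dat >/dev/null; python3 ft.py; echo '{"motion":[[0,0,-8,0,0,0,0],[0,0,-15,0,0,0,0],[0,0,-30,0,0,0,0],[0,0,-36,0,0,0,0],[0,0,-36,0,0,0,0]]}' > path.dat && python3 shift.py path.dat >/dev/null;  echo '{"motion":[[-15,-10,-30,0,0,0,0],[-20,-12,-30,0,0,0,0],[-20,-12,-20,0,0,0,0],[0,0,0,0,0,0,0],[0,0,0,0,0,0,0]]}' > path.dat && python3 shift.py path.dat >/dev/null; python3 ft.py
python3 - <<'E'
from h import *
np.set_printoptions(precision=2,suppress=True,linewidth=200)
F=boardR(FY,0); M=np.c_[F[:,1],F[:,0],-F[:,2]]
c=cap("wrist"); save(c,"wr9.png"); T=(world(c)-FO)@M
m=(T[...,2]>115)&(T[...,2]<160)&(abs(T[...,0])<25)&(abs(T[...,1])<100);Q=T[m]
q=Q[abs(Q[:,2]-np.median(Q[:,2]))<4]; print(np.percentile(q,[1,50,99],axis=0),np.polyfit(q[:,1],q[:,0],1))
m=(abs(T[...,0]-60)<14)&(T[...,2]>30)&(T[...,1]>0)&(T[...,1]<200)&(T[...,2]<170);Q=T[m]
for y in range(20,190,15):
    k=abs(Q[:,1]-y)<4
    if k.sum()>5: print(y,k.sum(),"z95",np.percentile(Q[k,2],95))
E
```

```text
foot tcp [ 59.4 126.9 101.5] f [-1.5 -1.7  3.8] t 16.7333
foot tcp [ 25.   71.6 306.7] f [-0.   1.2  0. ] t 17.5667
[[ -5.83   0.61 131.93]
 [ -0.74  43.1  135.54]
 [  4.11  80.47 137.09]] [-0.   -0.71]
20 60 z95 62.93435556646431
35 111 z95 69.0277315762718
50 131 z95 71.68668873552505
65 86 z95 76.88151668840912
80 84 z95 82.08290223615315
95 136 z95 91.37494479091822
110 168 z95 96.15572963937906
125 170 z95 101.52368233969769
140 194 z95 106.46613336601177
155 203 z95 111.97549182334012
170 204 z95 115.95772752647247
```

View pics/wr9.png

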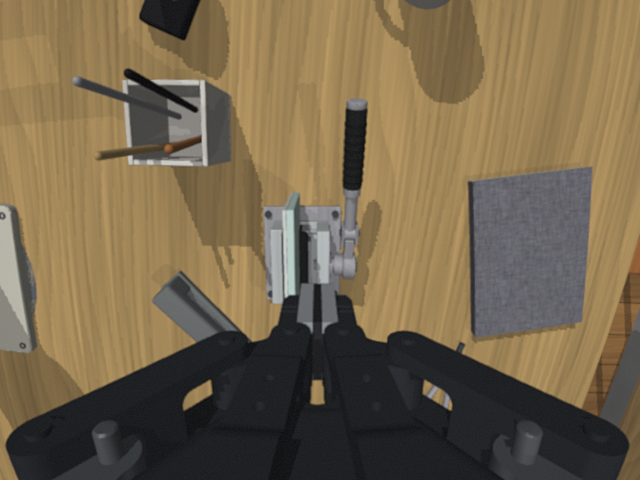

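The board stands clamped upright at (291,200-295), pulled 1.3 mm towards the cheek. The handle at (350,235)-(357,105) is straight again at 0.33 rad, with nothing in contact. Handing in.

```bash
python3 -c "
from rig import robot
print(robot.close_job())"
```

```text
the job is handed in; nothing more can be done
None
```

I put the glass memo board in the slot and clamped it upright; the wrench broke by about 0.19 rad and sprang back straight on the tight bolt. The job was handed in at about 18 s with the arm clear, and no verdict came back.

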